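# Swap the open roll-top dust box

### The arm

A 6-joint arm with a two-finger parallel gripper is mounted at the origin on a cart in front of the work surface, level with it; the furniture and walls round the work are solid. World frame = base frame: x ahead of the robot, y to its left, z up, the work surface at z = 0. Lengths are in m, angles in rad, forces in N, time in s.
With the tool pointing down it reaches from about 0.325 to 0.875 m from the base axis. Payload 4.4 kg.
Tool frame: the origin (TCP) lies on the centre line of the jaws, within the pads' length; the fingertips stand 11 mm ahead of it and the grasp point (between the pads) lies 8 mm behind it; z points along the fingers, y is the direction in which the jaws open and shut (so a half turn about z gives the same grasp; the last joint's range is limited). The gripper opens to 85 mm and grips with 20 to 120 N. Pads are 22 mm wide; open, the fingers measure 114 mm over their backs; the gripper's body (76 mm by 85 mm) begins 54 mm behind the grasp point. The pads swing forward as they close: fully open they stand 13 mm farther back than shut.
Start: joints at [-1.381, 0.207, 1.542, -0, 1.393, -0.15], TCP at [0.192, -0.542, 0.242] pointing down, gripper open.
Joint ranges: [-2.73, 2.73], [-0.86, 2.22], [0.23, 2.46], [-1.11, 4.25], [0.08, 2.63], [-2.82, 2.82]. Speed limits (rad/s): [2.79, 2.79, 3.14, 3.14, 3.14, 3.14].

### API

Orientations are given as a rotation vector (axis times angle).
In Python, from cell import * gives the robot as it stands.
- The arm moves only by the tool step_arm, never from a script. Its argument "commands" is a list that holds one entry, the list of rows, each a list of 5 numbers: the opening, from 0 (shut) to 1 (fully open), then the shift along the tool's x, y, z in mm, then the turn about the tool's z in degrees. A call has 1 to 12 rows; each row is the pose to reach, as a shift and turn from the pose commanded when the call began, along the tool's axes at that moment; what a row does not reach only later rows make up. A row lasts 1/10 s, in which the tool goes at most 50 mm and 8.59 degrees, less where a joint would pass 70% of its speed; a pose out of reach is approached as far as the arm can. A call with a gripper value outside its range is refused whole. The fingers move at their own pace and stop on an object; "squeeze" is the grip in N (left out, the last holds). Time passes only in rows, so rows that repeat a pose let the fingers close. It gives the time, the measured TCP pose, the force and the opening at its end, in the units of the state.
- read_state(): the state, without advancing time (a new reading comes with each control period).
- camera(name): name is "side" or "top" or "wrist"; returns a dict with "image" (400x640x3 uint8, red, green, blue), "camera_matrix" (3x3 intrinsics, pixels), "D" ([k1, k2, p1, p2, k3] as OpenCV has them; the pictures are not rectified), "pose" (4x4, takes a point from camera to world coordinates). Camera axes: x right, y up, looking along -z (the intrinsics and any distortion apply to the point x, -y, -z); pixel columns grow to the right and rows downward; lengths in m; the calibration is good to about 2 mm. A picture is of the moment at which its call begins. There is no depth.
- finish_job(): hands the job in, once; it reports no verdict.
The state is a dict: "clock": time; "q": joint angles; "qd": joint speeds; "joint_torque": joint torques, N m; "tool_pos": TCP position; "ee_rot": TCP orientation; "wrist_force": force on the tool from outside, world axes, zero at the start; "wrist_torque": the same for the moment, N m; "grip_width": opening from 0.0 (shut) to 1.0 (fully open).
Only numpy, scipy, OpenCV 4.12 (cv2) and the standard library are available. Lean on these libraries where they do the work, as an engineer would, in place of code of your own. Each camera call takes 0.05 s, during which the arm holds its last target.

### The job

Two small wooden roll-top dust boxes stand on the worktop: the one with the black pick-up valve in it is open, the other is shut or nearly so. The valve is done with and the pot in the other box is needed: roll the open box's cover fully shut and the other box's cover fully open.

Things in the scene. Friction and masses are not known exactly. Their poses are not given: they have to be found in the camera images.
- valve_cover (a joint): turn of the slatted cover of the box with the black waisted pick-up valve, rad: 0 = shut, grows as it rolls up and back, 1.3 = stop, fully open. Starts well open, 0.95 to 1.3. Stiff: 1 to 3 N at the pull; stays where left. Box: 160 mm deep, 120 wide, 92 high, fixed to the worktop, front to the robot, hinge axis 14 mm above the worktop
- pot_cover (a joint): turn of the slatted cover of the box with the small parts pot, rad: 0 = shut, grows as it rolls up and back, 1.3 = stop, fully open. Starts shut or just ajar, 0 to 0.2. Stiff: 1 to 3 N at the pull; stays where left. Box: 160 mm deep, 120 wide, 92 high, fixed to the worktop, front to the robot, hinge axis 14 mm above the worktop
- valve_pull (a point): centre of the pull of the open box (the one with the valve): a level steel roller, 16 mm thick, 24 mm long (pinch its flat ends), 32 mm off the slats. The frame turns with the cover: y along the roller; at valve_cover = 0 x points level to the box's back, z up. The hinge axis (along y, fixed) passes through x +95.8, z -34.9 mm of this frame: the pull runs on a 102 mm radius, from 20 degrees above level in front (shut) to just past the top
- pot_pull (a point): centre of the pull of the shut box (the one with the pot): a level steel roller, 16 mm thick, 24 mm long (pinch its flat ends), 32 mm off the slats. The frame turns with the cover: y along the roller; at pot_cover = 0 x points level to the box's back, z up. The hinge axis (along y, fixed) passes through x +95.8, z -34.9 mm of this frame: the pull runs on a 102 mm radius, from 20 degrees above level in front (shut) to just past the top

How it is judged:
By the outcome, as a careful person would: the job done as asked, in the order asked, and still so for the second after the job is handed in, with the robot touching nothing.
It also fails if it takes over 54 s, if anything falls off the work surface, if the arm or the gripper's body presses on something with over 40 N, if the wrist force passes 120 N, or if a joint passes its speed limit or range.

## Working session

There is one attempt and no reset: what is moved stays moved. The work goes in short steps, Python scripts to look and compute and a tool call to move; the robot and the scene stay as the last step left them, time stands still between calls to the robot, and variables do not carry over. Pictures are saved under pics/ and viewed, and the job is handed in when it is done.

Besides the shell and the picture viewer there is one more tool, called after ">>>" as name(argument=value, ...) on one line, values as JSON. step_arm: Moves the arm, as the interface text tells. Its arguments: {"type":"object","properties":{"commands":{"type":"array"},"squeeze":{"type":"number"}},"required":["commands"]}

```bash
mkdir -p pics; ls; python3 - <<'E'
from cell import *
import cv2
for n in ["side","top","wrist"]:
    c=camera(n); cv2.imwrite(f"pics/a_{n}.png",c["image"][:,:,::-1]); print(n,c["camera_matrix"],c["D"],c["pose"].round(3) if hasattr(c["pose"],"round") else c["pose"])
print(read_state())
E
```

```text
pics
side [[483.82751604   0.         320.53992767]
 [  0.         483.82751604 199.97982866]
 [  0.           0.           1.        ]] [-0.13842161  0.          0.          0.          0.        ] [[ 0.999  0.045 -0.018  0.459]
 [-0.041  0.609 -0.792 -0.792]
 [-0.024  0.792  0.61   0.58 ]
 [ 0.     0.     0.     1.   ]]
top [[439.39603167   0.         317.39418897]
 [  0.         439.39603167 198.26880966]
 [  0.           0.           1.        ]] [0.0227884 0.        0.        0.        0.       ] [[ 0.007  0.987 -0.159  0.312]
 [-1.     0.007  0.003 -0.104]
 [ 0.004  0.159  0.987  1.011]
 [ 0.     0.     0.     1.   ]]
wrist [[318.73486572   0.         319.14969458]
 [  0.         318.73486572 202.00727406]
 [  0.           0.           1.        ]] [-0.00546755  0.          0.          0.          0.        ] [[ 0.334  0.904  0.268  0.259]
 [-0.942  0.321  0.093 -0.518]
 [-0.002 -0.284  0.959  0.373]
 [ 0.     0.     0.     1.   ]]
{'clock': 0.15, 'q': array([-1.38152276e+00,  2.07283568e-01,  1.54262590e+00, -3.42033279e-06,
        1.39352040e+00, -1.50504719e-01]), 'qd': array([-0.00055802, -0.00210755, -0.00476238,  0.00219483,  0.00032052,
       -0.00069921]), 'joint_torque': array([ 3.53098203e-04, -3.83511579e+01, -2.92036021e+01, -2.29023281e-04,
        6.68699067e-03,  2.05590356e-05]), 'tool_pos': array([ 0.19151163, -0.54156222,  0.24135877]), 'ee_rot': array([-3.09455424e+00, -5.30849154e-01,  6.11886077e-05]), 'wrist_force': array([ 0.19984694,  0.01513944, -0.99252729]), 'wrist_torque': array([-0.04172772,  0.04134066, -0.0001018 ]), 'grip_width': 0.9989052493008164}
```

View pics/a_side.png

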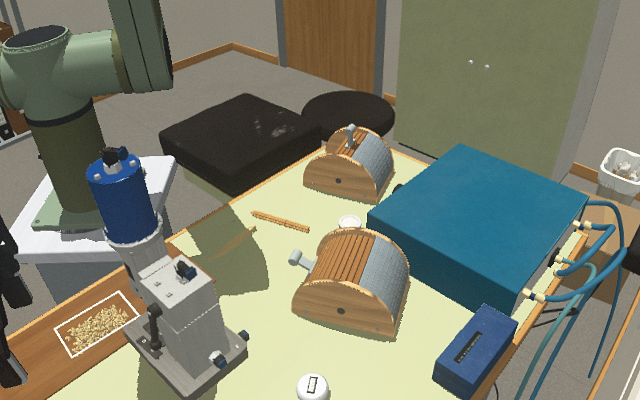

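View pics/a_top.png

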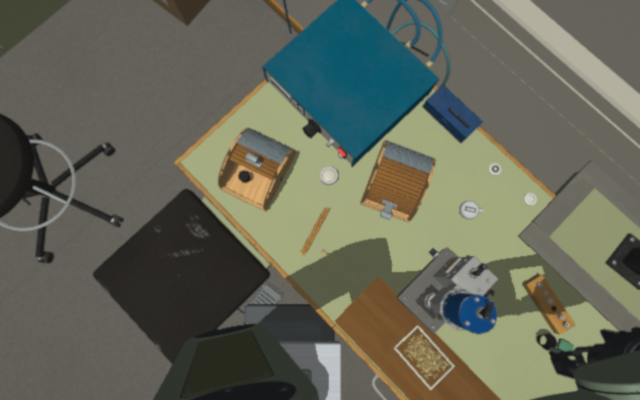

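View pics/a_wrist.png

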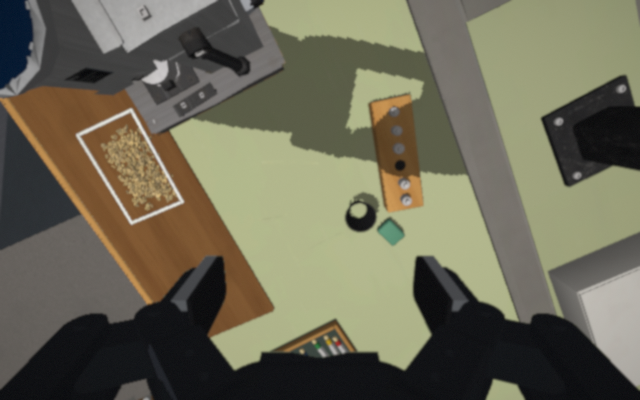

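```bash
python3 - <<'E'
import cv2
t=cv2.imread("pics/a_top.png"); s=cv2.imread("pics/a_side.png")
cv2.imwrite("pics/b_t1.png",cv2.resize(t[120:220,205:305],None,fx=6,fy=6,interpolation=cv2.INTER_CUBIC))
cv2.imwrite("pics/b_t2.png",cv2.resize(t[130:230,350:450],None,fx=6,fy=6,interpolation=cv2.INTER_CUBIC))
cv2.imwrite("pics/b_s1.png",cv2.resize(s[115:215,295:405],None,fx=6,fy=6,interpolation=cv2.INTER_CUBIC))
cv2.imwrite("pics/b_s2.png",cv2.resize(s[220:345,280:420],None,fx=4.8,fy=4.8,interpolation=cv2.INTER_CUBIC))
E
```

```text
(no output)
```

View pics/b_t1.png

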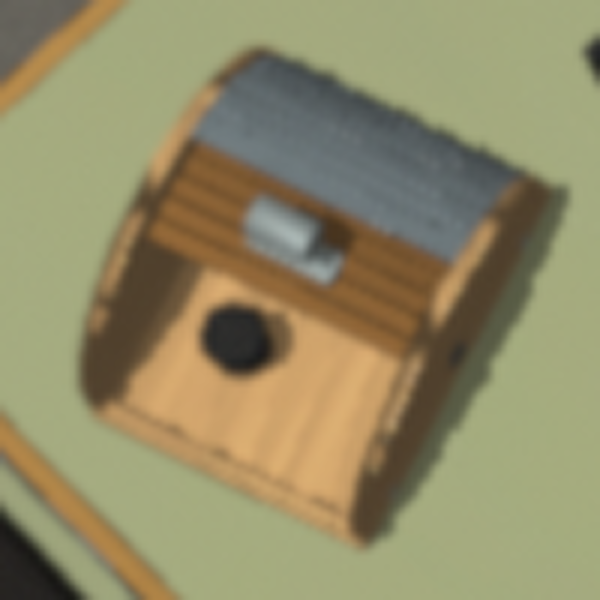

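View pics/b_t2.png

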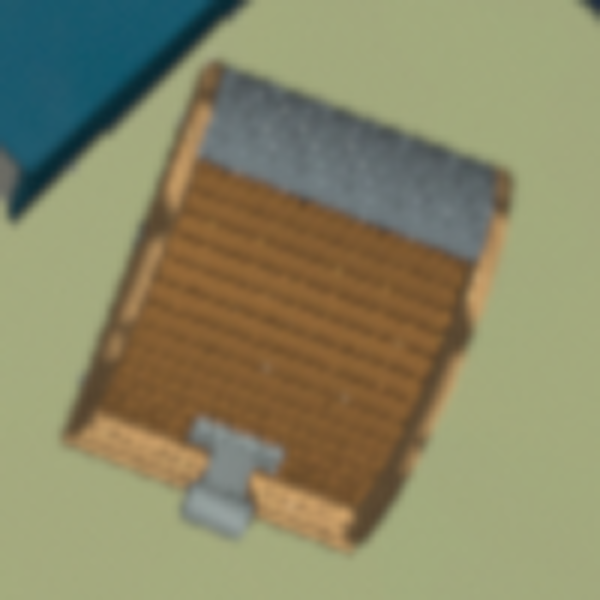

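View pics/b_s1.png

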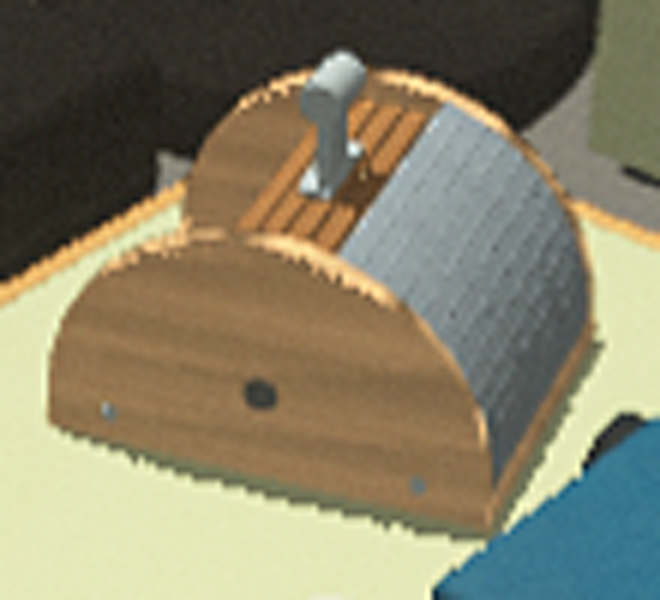

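View pics/b_s2.png

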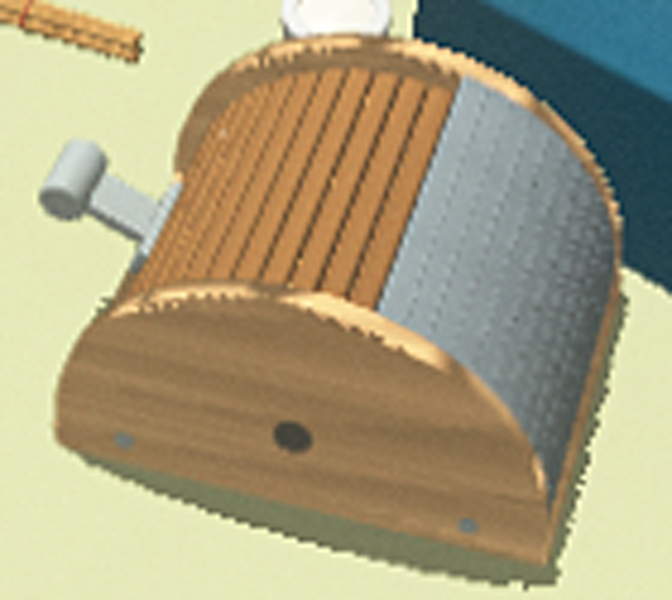

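```bash
cat > h.py <<'E'
import numpy as np, cv2
from scipy.optimize import least_squares
from scipy.spatial.transform import Rotation as R
def proj(c,P):
    M=np.array(c["pose"]);p=(np.atleast_2d(P)-M[:3,3])@M[:3,:3]
    p=p*[1,-1,-1]
    return cv2.projectPoints(p,np.zeros(3),np.zeros(3),np.array(c["camera_matrix"]),np.array(c["D"]))[0].reshape(-1,2)
def boxpt(par,L):
    x,y,a=par[:3];c,s=np.cos(a),np.sin(a)
    L=np.atleast_2d(L);return np.c_[x+c*L[:,0]-s*L[:,1],y+s*L[:,0]+c*L[:,1],L[:,2]]
def pull(th,dy): 
    f=np.radians(20)+th; return [-.102*np.cos(f),dy,.014+.102*np.sin(f)]
def uv(X,off,s): return [(X[0]+.5)/s-.5+off[0],(X[1]+.5)/s-.5+off[1]]
E
python3 - <<'E'
from h import *
from cell import *
S=camera("side");T=camera("top")
data={}
o,s=(295,115),6;o2=(205,120)
data["valve"]=([uv(p,o,6) for p in [(260,394),(50,425),(488,530),(334,83)]],[uv(p,o2,6) for p in [(363,545),(283,227)]],1.1,[.6,.05,.3])
o=(280,220);o2=(350,130)
data["pot"]=([uv(p,o,4.8) for p in [(293,437),(58,437),(548,562),(74,180)]],[uv(p,o2,6) for p in [(352,548),(217,511)]],.05,[.55,-.25,.3])
for n,(us,ut,th0,g) in data.items():
    def f(p):
        pl=pull(p[3],p[4])
        a=proj(S,boxpt(p,[[0,-.06,.014],[-.08,-.06,0],[.08,-.06,0],pl]))-us
        b=proj(T,boxpt(p,[[-.08,-.06,0],pl]))-ut
        return np.r_[a.ravel(),b.ravel(),p[4]/.003]
    best=min((least_squares(f,[g[0],g[1],a,th0,0]) for a in (-.6,-.3,.0,.3,.6)),key=lambda r:r.cost)
    p=best.x;print(n,p.round(4),"yaw",np.degrees(p[2]).round(1));print(best.fun.round(1),boxpt(p,pull(p[3],p[4])).round(4))
# blue box corners top, at several heights
for h in (0,.1,.15,.2):
  for px in [(355,160),(265,72),(437,78)]:
    r=least_squares(lambda q:(proj(T,[[q[0],q[1],h]])-px).ravel(),[.6,0]).x;print(h,px,r.round(3))
E
```

```text
valve [ 0.5393  0.0378 -0.4438  1.2548 -0.0034] yaw -25.4
[ 0.7  6.5 -0.5 -1.4  0.9 -1.7  0.5  0.4 -1.7  1.5 -1.   0.2 -1.1] [[0.5409 0.0333 0.1159]]
pot [ 0.5161 -0.2828 -0.3554  0.1081 -0.004 ] yaw -20.4
[ 1.   5.7 -0.4 -0.6  0.7 -2.1 -0.3 -0.7 -2.6  1.2 -0.7  0.3 -1.3] [[ 0.4289 -0.2548  0.059 ]]
0 (355, 160) [ 0.567 -0.195]
0 (265, 72) [0.785 0.023]
0 (437, 78) [ 0.773 -0.396]
0.1 (355, 160) [ 0.541 -0.186]
0.1 (265, 72) [0.738 0.01 ]
0.1 (437, 78) [ 0.727 -0.367]
0.15 (355, 160) [ 0.529 -0.182]
0.15 (265, 72) [0.715 0.004]
0.15 (437, 78) [ 0.704 -0.353]
0.2 (355, 160) [ 0.516 -0.177]
0.2 (265, 72) [ 0.691 -0.002]
0.2 (437, 78) [ 0.682 -0.338]
```

```bash
python3 - <<'E'
from h import *
from cell import *
S=camera("side");T=camera("top")
data={}
data["valve"]=([uv(p,(295,115),6) for p in [(50,425),(488,530),(334,83)]],[uv(p,(205,120),6) for p in [(363,545),(283,227)]],1.1,[.6,.05,.3])
data["pot"]=([uv(p,(280,220),4.8) for p in [(58,437),(548,562),(74,180)]],[uv(p,(350,130),6) for p in [(352,548),(217,511)]],.05,[.55,-.25,.3])
for n,(us,ut,th0,g) in data.items():
    def f(p):
        pl=pull(p[3],p[4])
        a=proj(S,boxpt(p,[[-.08,-.06,0],[.08,-.06,0],pl]))-us
        b=proj(T,boxpt(p,[[-.08,-.06,0],pl]))-ut
        return np.r_[a.ravel(),b.ravel(),p[4]/.003]
    best=min((least_squares(f,[g[0],g[1],a,th0,0]) for a in (-.6,-.3,.0,.3,.6)),key=lambda r:r.cost)
    p=best.x;print(n,p.round(4),"yaw",np.degrees(p[2]).round(1));print(best.fun.round(1),boxpt(p,pull(p[3],p[4])).round(4))
    # free pull triangulation
    r=least_squares(lambda q:np.r_[proj(S,[q])[0]-us[-1],proj(T,[q])[0]-ut[-1]],[.5,-.1,.1]);print("tri",r.x.round(4),r.fun.round(2))
    img={}
    for c,nm in((S,"side"),(T,"top")):
        im=np.ascontiguousarray(c["image"][:,:,::-1]);im=cv2.resize(im,None,fx=3,fy=3)
        for dy in(-.06,.06):
            pts=np.array([[-.08,dy,0],[.08,dy,0]]+[[.078*np.cos(t),dy,.014+.078*np.sin(t)] for t in np.linspace(0,np.pi,20)]+[[-.08,dy,0]])
            q=proj(c,boxpt(p,pts))*3+1;cv2.polylines(im,[q.astype(np.int32)],False,(0,0,255),1)
        for d in(-.012,.012):
            q=proj(c,boxpt(p,pull(p[3],p[4]+d)))*3+1;cv2.circle(im,tuple(int(v) for v in q[0]),3,(255,0,0),-1)
        q=(proj(c,boxpt(p,[0,0,.05]))*3)[0].astype(int)
        img[nm]=cv2.copyMakeBorder(im,300,300,300,300,0)[q[1]:q[1]+600,q[0]+100:q[0]+500]
    cv2.imwrite(f"pics/c_{n}.png",np.hstack([img["side"],img["top"]]))
    x,y,a=p[:3]
E
```

```text
valve [ 0.5408  0.0319 -0.4692  1.2189  0.    ] yaw -26.9
[ 0.  -0.5  0.9  0.5  0.3  0.7 -0.2  1.1 -0.4  0.3  0. ] [[0.5405 0.0321 0.116 ]]
tri [0.5401 0.0309 0.1183] [ 0.22 -0.06  0.01  0.24]
pot [ 0.5162 -0.2864 -0.3613  0.0999 -0.0017] yaw -20.7
[-0.4  1.   0.9  0.2  0.2  0.  -1.3  1.2 -0.3  0.  -0.6] [[ 0.4297 -0.2556  0.0583]]
tri [ 0.4295 -0.2562  0.059 ] [ 0.05 -0.01  0.01  0.08]
```

View pics/c_valve.png

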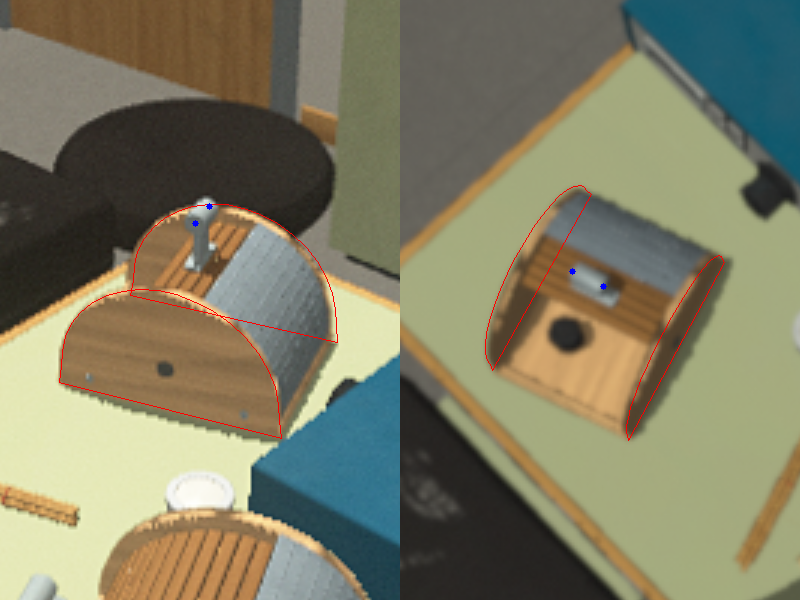

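View pics/c_pot.png

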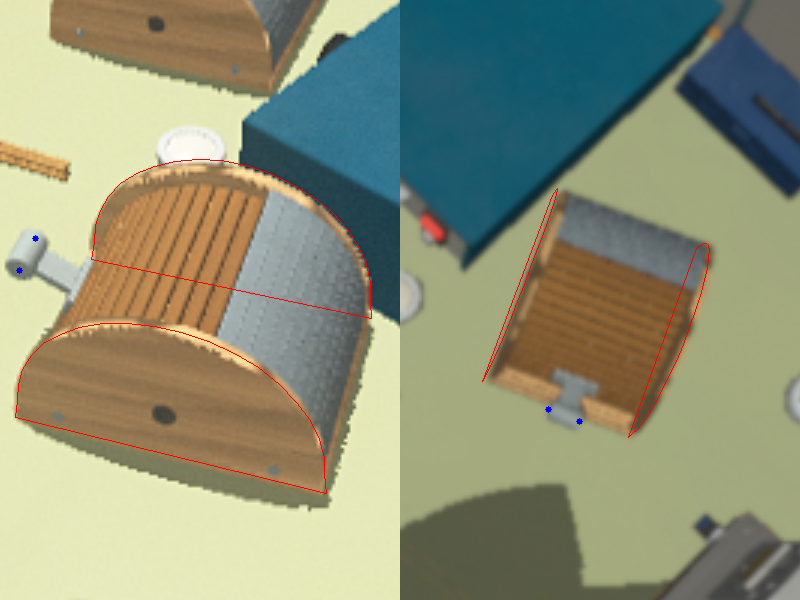

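```bash
python3 - <<'E'
from h import *
from cell import *
S=camera("side");T=camera("top")
def tri(a,b):
    r=least_squares(lambda q:np.r_[proj(S,[q])[0]-a,proj(T,[q])[0]-b],[.4,-.3,.1]);print(r.x.round(3),r.fun.round(1))
tri((115,178),(470,312))
tri((112,158),(487,297))
tri((202,350),(402,295)) # guess
tri((368,215),(355,160)) # blue box near-left corner top
tri((586,198),(437,78));tri((462,146),(265,72))
st=read_state();Rm=R.from_rotvec(st["ee_rot"]).as_matrix();print(Rm.round(3))
for n,a in(("valve",-26.9),("pot",-20.7)):
    y=np.array([-np.sin(np.radians(a)),np.cos(np.radians(a)),0]);
    t=Rm.T@y;ang=np.degrees(np.arctan2(-t[0],t[1]));print(n,"turn",ang)
s=T["image"][220:360,380:520,::-1];cv2.imwrite("pics/d1.png",cv2.resize(s,None,fx=4,fy=4))
s=S["image"][130:400,60:290,::-1];cv2.imwrite("pics/d2.png",cv2.resize(s,None,fx=2,fy=2))
E
```

```text
[ 0.243 -0.353  0.286] [ 1.5 -0.1  0.7  1.9]
[ 0.26  -0.37   0.322] [ 5.9 -0.4  2.8  8. ]
[ 0.26  -0.314 -0.092] [-3.   0.5 -1.2 -4.2]
[ 0.548 -0.188  0.08 ] [-0.6  0.2 -0.  -0.8]
[ 0.765 -0.352  0.211] [-27.1  10.8   7.1 -42.8]
[0.756 0.013 0.078] [-2.8  1.   0.3 -3.3]
[[ 0.943  0.333 -0.   ]
 [ 0.333 -0.943  0.   ]
 [ 0.    -0.    -1.   ]]
valve turn -133.6319663602985
pot turn -139.83196639807628
```

View pics/d1.png

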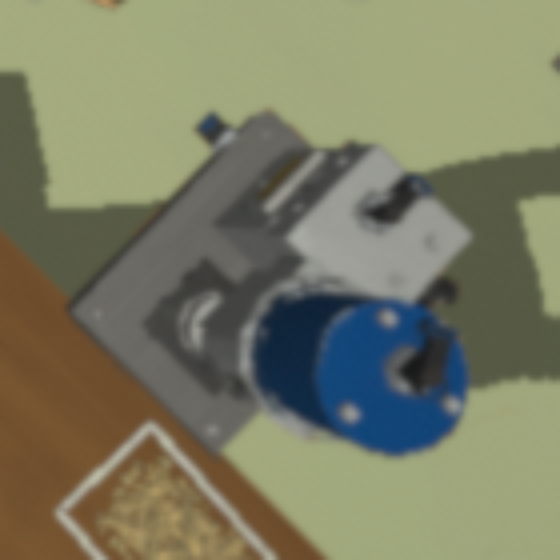

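View pics/d2.png

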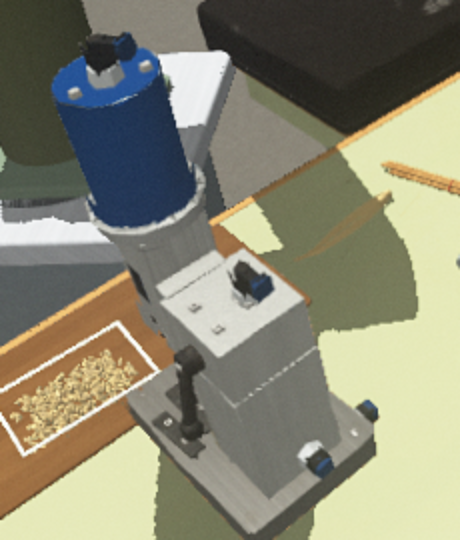

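>>> step_arm(commands=[[[1,0,0,-50,0],[1,0,0,-100,0],[1,0,0,-150,0],[1,0,0,-190,0],[1,39,-15,-190,8],[1,77,-29,-190,16],[1,116,-44,-190,24],[1,155,-59,-190,32],[1,193,-73,-190,40],[1,232,-88,-190,46.3],[1,232,-88,-190,46.3]]])

```text
clock: 1.55
tool_pos: [0.3842, -0.3784, 0.4326]
ee_rot: [-3.057, 0.72, -0.003]
wrist_force: [-0.4, -0.3, 0.3]
grip_width: 0.999
```

>>> step_arm(commands=[[[1,-5,-45,0,0.4],[1,-9,-90,0,0.4],[1,-13,-135,0,0.4],[1,-18,-180,0,0.4],[1,-22,-225,0,0.4],[1,-27,-270,20,0.4],[1,-31,-315,50,0.4],[1,-35,-355,90,0.4],[1,-40,-400,130,0.4],[1,-43,-437,170,0.4],[1,-43,-437,210,0.4],[1,-43,-437,210,0.4]]])

```text
clock: 2.75
tool_pos: [0.5361, 0.0291, 0.2161]
ee_rot: [3.053, -0.735, -0.018]
wrist_force: [-0.8, -0.4, 0.1]
grip_width: 1.0
```

```bash
python3 - <<'E'
from h import *
from cell import *
print(read_state())
c=camera("wrist");im=c["image"][:,:,::-1].copy()
p=[0.5408,0.0319,-0.4692]
for d in(-.012,.012):
    q=proj(c,boxpt(p,pull(1.2189,d)))[0];print(q);cv2.circle(im,tuple(int(v) for v in q),2,(0,0,255),-1)
cv2.imwrite("pics/e.png",im)
E
```

```text
{'clock': 2.75, 'q': array([-1.06999308e-01,  1.56703097e-01,  1.65601910e+00, -1.24732559e-05,
        1.34062958e+00,  1.93602983e+00]), 'qd': array([ 0.02524983,  0.0768643 ,  0.01572469, -0.017037  , -0.16136271,
        0.04971121]), 'joint_torque': array([  0.43282765, -37.35566497, -30.92859507,   0.15472348,
        -0.40835381,   0.04707037]), 'tool_pos': array([0.53610376, 0.02910943, 0.2160958 ]), 'ee_rot': array([ 3.05289079, -0.73453431, -0.01830598]), 'wrist_force': array([-0.80813963, -0.43706224,  0.07852975]), 'wrist_torque': array([ 0.03221572,  0.07345111, -0.01514875]), 'grip_width': 1.0004038428664876}
[326.91990253 201.68204993]
[295.21653039 201.78711634]
```

View pics/e.png

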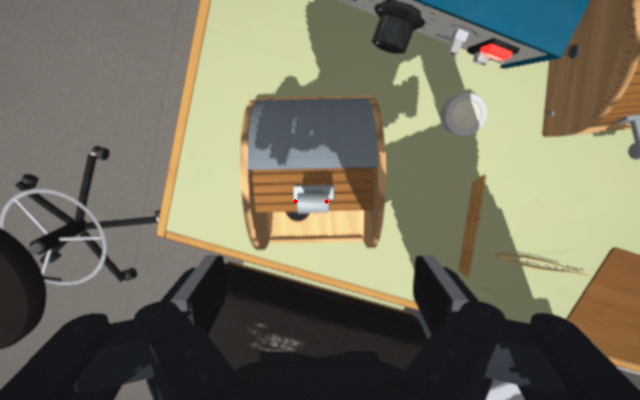

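```bash
python3 - <<'E'
from h import *
from cell import *
c=camera("wrist");im=c["image"][:,:,::-1].copy()
p=[0.5408,0.0319,-0.4692]
print(read_state()["tool_pos"],read_state()["ee_rot"])
im=cv2.resize(im[150:250,240:390],None,fx=5,fy=5,interpolation=cv2.INTER_CUBIC)
for d in(-.012,.012):
    q=proj(c,boxpt(p,pull(1.2189,d)))[0];print(q)
    q=(q-[240,150])*5+2;cv2.circle(im,tuple(int(v) for v in q),3,(0,0,255),-1)
cv2.imwrite("pics/e2.png",im)
E
```

```text
[0.53830172 0.02738707 0.22004768] [ 3.05238451 -0.73777265 -0.00867177]
[326.4752037  202.49603931]
[294.90734086 202.62845155]
```

View pics/e2.png

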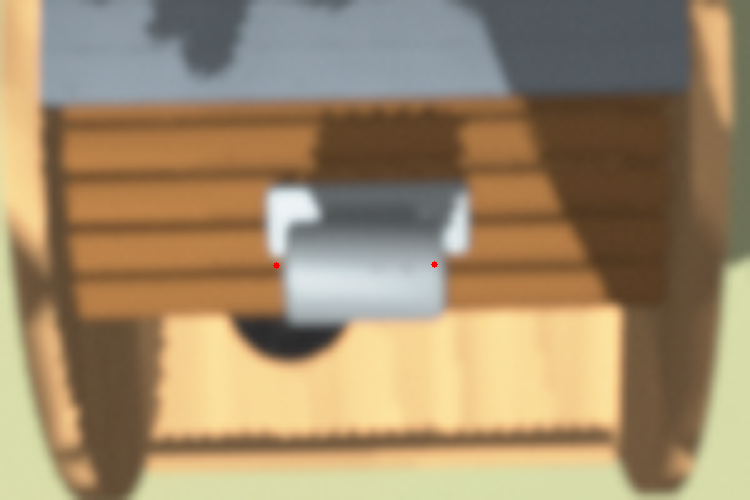

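>>> step_arm(commands=[[[0.7,0,0,0,0],[0.7,0,0,0,0]]])

```text
clock: 3.05
tool_pos: [0.5418, 0.0261, 0.2255]
ee_rot: [-3.052, 0.742, -0.009]
wrist_force: [-0.2, -0.1, -0.1]
grip_width: 0.7
```

```bash
cat > w.py <<'E'
from h import *
from cell import *
def where(target):
    s=read_state();Rm=R.from_rotvec(s["ee_rot"]).as_matrix()
    print("tcp",s["tool_pos"].round(4),"F",s["wrist_force"].round(1),"grip",round(s["grip_width"],3),"xang",np.degrees(np.arctan2(Rm[1,0],Rm[0,0])).round(2),"tilt",Rm[2].round(3))
    print("tool shift mm",(Rm.T@(np.array(target)-s["tool_pos"])*1000).round(1))
E
python3 - <<'E'
from w import *
where([.5386,.0314,.112])
E
```

```text
tcp [0.5418 0.0261 0.2255] F [-0.2 -0.1 -0.1] grip 0.7 xang -27.31 tilt [ 0.005 -0.002 -1.   ]
tool shift mm [ -5.8  -3.  113.5]
```

>>> step_arm(commands=[[[0.7,-6,-3,40,-0.4],[0.7,-6,-3,75,-0.4],[0.7,-6,-3,75,-0.4],[0.7,-6,-3,75,-0.4],[0.7,-6,-3,75,-0.4]]])

```text
clock: 3.55
tool_pos: [0.5384, 0.0323, 0.1505]
ee_rot: [-3.055, 0.73, -0.009]
wrist_force: [0.3, -0.0, 0.1]
grip_width: 0.702
```

```bash
python3 - <<'E'
from w import *
where([.5386,.0314,.112])
c=camera("wrist");im=c["image"][:,:,::-1].copy()
cv2.imwrite("pics/f.png",im[100:400,100:540])
where([.5386,.0314,.112])
q=proj(c,[[.5386,.0314,.116]])[0];print(q)
E
```

```text
tcp [0.5384 0.0323 0.1505] F [ 0.3 -0.   0.1] grip 0.702 xang -26.87 tilt [ 0.006 -0.002 -1.   ]
tool shift mm [ 0.4  0.8 38.5]
tcp [0.5384 0.0324 0.1505] F [ 0.2 -0.2  0.5] grip 0.702 xang -26.86 tilt [ 0.006 -0.002 -1.   ]
tool shift mm [ 0.4  0.8 38.5]
[318.67031083 240.21985463]
```

View pics/f.png

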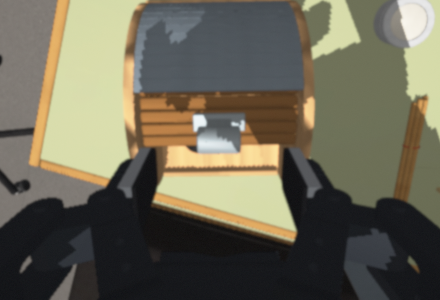

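>>> step_arm(commands=[[[0.7,0,1,20,0],[0.7,0,1,38,0],[0.7,0,1,38,0],[0.5,0,1,38,0],[0.4,0,1,38,0]]])

```text
clock: 4.1
tool_pos: [0.537, 0.0319, 0.1112]
ee_rot: [-3.055, 0.729, -0.005]
wrist_force: [0.1, -0.8, 0.3]
grip_width: 0.398
```

```bash
python3 - <<'E'
from w import *
where([.5386,.0314,.112])
c=camera("side");cv2.imwrite("pics/g.png",cv2.resize(c["image"][80:220,260:440,::-1],None,fx=4,fy=4,interpolation=cv2.INTER_CUBIC))
E
```

```text
tcp [0.537  0.0319 0.1112] F [ 0.1 -0.8  0.3] grip 0.398 xang -26.83 tilt [ 0.003 -0.001 -1.   ]
tool shift mm [ 1.6 -0.3 -0.8]
```

View pics/g.png

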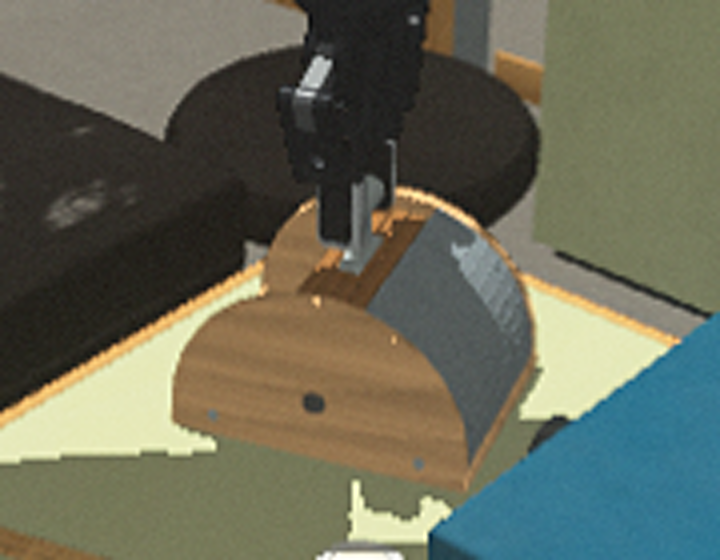

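>>> step_arm(squeeze=30, commands=[[[0.4,3,0,0,0],[0.1,3,0,0,0],[0.1,3,0,0,0],[0.1,3,0,0,0],[0.1,3,0,0,0]]])

```text
clock: 4.65
tool_pos: [0.5403, 0.0318, 0.1107]
ee_rot: [-3.053, 0.728, -0.007]
wrist_force: [2.5, 4.8, 2.4]
grip_width: 0.274
```

```bash
python3 - <<'E'
from w import *
where([.5386,.0314,.112])
c=camera("side");cv2.imwrite("pics/g2.png",cv2.resize(c["image"][80:220,260:440,::-1],None,fx=4,fy=4,interpolation=cv2.INTER_CUBIC))
E
```

```text
tcp [0.5403 0.0318 0.1107] F [2.5 4.8 2.4] grip 0.274 xang -26.83 tilt [ 0.004 -0.004 -1.   ]
tool shift mm [-1.3  1.1 -1.3]
```

View pics/g2.png

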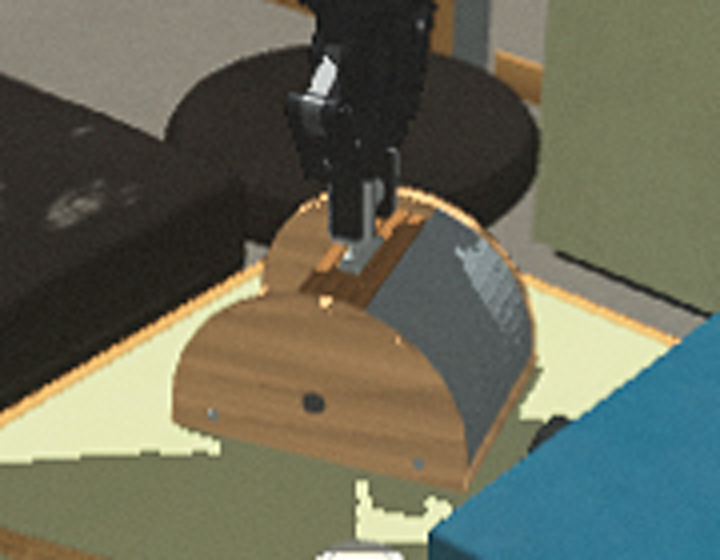

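>>> step_arm(commands=[[[0.1,-5,0,0.2,0],[0.1,-10.7,0,0.7,0],[0.1,-21.2,0,2.6,0],[0.1,-31.4,0,5.5,0],[0.1,-31.4,0,5.5,0]]])

```text
clock: 5.2
tool_pos: [0.5118, 0.0457, 0.1059]
ee_rot: [-3.054, 0.727, -0.008]
wrist_force: [1.1, 3.8, 6.2]
grip_width: 0.274
```

```bash
python3 - <<'E'
from w import *
where([.5403-.0314*.892,.0318+.0314*.452,.1107-.0055])
c=camera("side");cv2.imwrite("pics/g3.png",cv2.resize(c["image"][80:220,260:440,::-1],None,fx=4,fy=4,interpolation=cv2.INTER_CUBIC))
E
```

```text
tcp [0.5118 0.0457 0.1059] F [1.1 3.8 6.2] grip 0.274 xang -26.8 tilt [ 0.004 -0.003 -1.   ]
tool shift mm [ 0.3 -0.4  0.7]
```

View pics/g3.png

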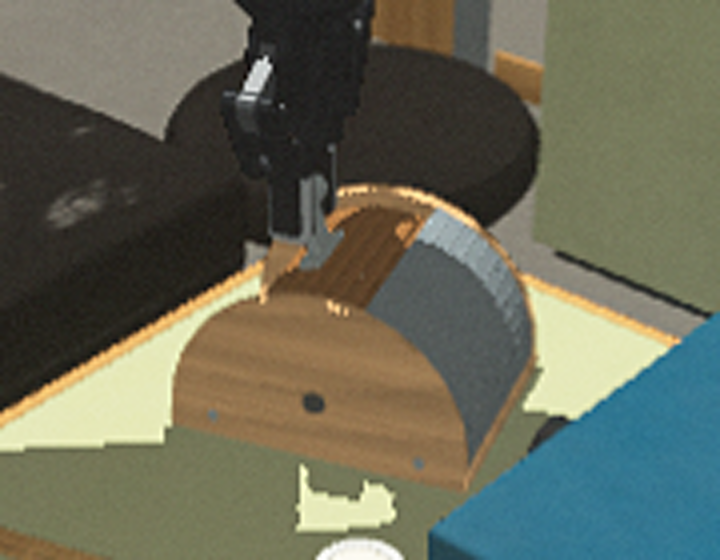

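>>> step_arm(commands=[[[0.1,-9.9,0,4,0],[0.1,-19.3,0,9,0],[0.1,-28.2,0,15,0],[0.1,-36.4,0,21.8,0],[0.1,-43.8,0,29.5,0],[0.1,-50.3,0,37.9,0],[0.1,-50.3,0,37.9,0]]])

```text
clock: 5.95
tool_pos: [0.4647, 0.0686, 0.0659]
ee_rot: [-3.055, 0.728, 0.001]
wrist_force: [-0.8, 4.7, 2.5]
grip_width: 0.272
```

```bash
python3 - <<'E'
from w import *
where([.5403-.0817*.892,.0318+.0817*.452,.1107-.0434])
c=camera("side");cv2.imwrite("pics/g4.png",cv2.resize(c["image"][80:220,260:440,::-1],None,fx=4,fy=4,interpolation=cv2.INTER_CUBIC))
E
```

```text
tcp [0.4647 0.0686 0.0659] F [-0.8  4.7  2.5] grip 0.272 xang -26.81 tilt [-0.001 -0.001 -1.   ]
tool shift mm [ 2.4 -1.3 -1.4]
```

View pics/g4.png

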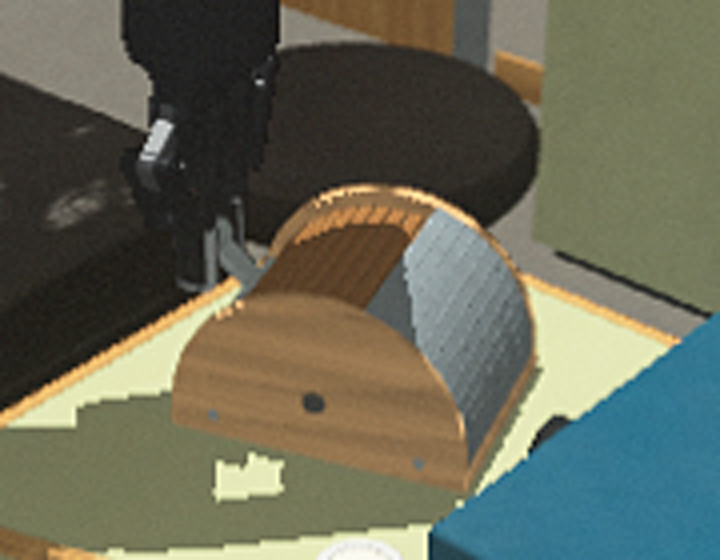

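>>> step_arm(commands=[[[0.1,-5.7,0,9,0],[0.1,-9.5,0,17,0],[0.1,-12,0,23,0],[0.1,-13,0,26,0],[0.1,-13,0,28,0],[0.1,-13,0,28,0]]])

```text
clock: 6.6
tool_pos: [0.4527, 0.0744, 0.0378]
ee_rot: [-3.055, 0.729, 0.005]
wrist_force: [-3.0, 6.9, 2.4]
grip_width: 0.27
```

```bash
python3 - <<'E'
from w import *
where([.5403-.094*.892,.0318+.094*.452,.1107-.067])
c=camera("side");cv2.imwrite("pics/g5.png",cv2.resize(c["image"][80:220,260:440,::-1],None,fx=4,fy=4,interpolation=cv2.INTER_CUBIC))
E
```

```text
tcp [0.4527 0.0744 0.0378] F [-3.   6.9  2.4] grip 0.27 xang -26.85 tilt [-0.003 -0.001 -1.   ]
tool shift mm [ 3.4 -1.6 -5.9]
```

View pics/g5.png

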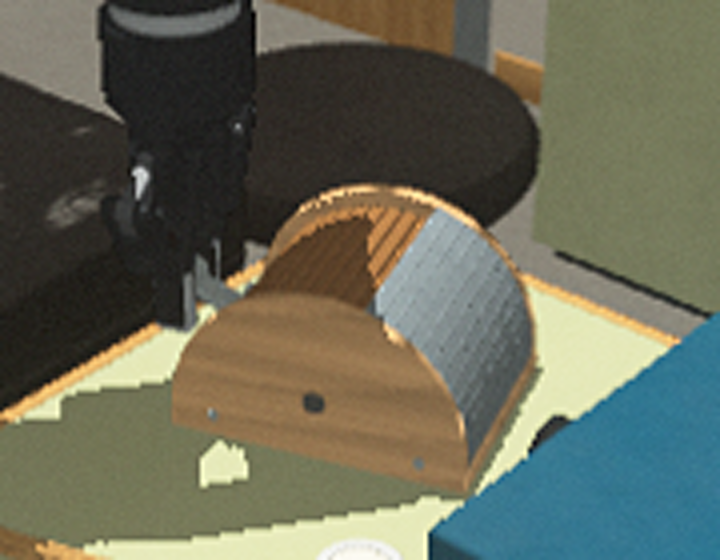

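>>> step_arm(commands=[[[0.1,0,0,3,0],[0.1,0,0,6,0],[0.1,0,0,6,0]]])

```text
clock: 6.95
tool_pos: [0.4536, 0.0741, 0.0358]
ee_rot: [-3.056, 0.728, 0.005]
wrist_force: [-14.4, 5.0, 38.0]
grip_width: 0.274
```

```bash
python3 - <<'E'
from w import *
where([.5403-.094*.892,.0318+.094*.452,.1107-.067])
c=camera("side");cv2.imwrite("pics/g6.png",cv2.resize(c["image"][120:200,280:360,::-1],None,fx=7,fy=7,interpolation=cv2.INTER_CUBIC))
c=camera("top");cv2.imwrite("pics/g6t.png",cv2.resize(c["image"][120:220,205:305,::-1],None,fx=6,fy=6,interpolation=cv2.INTER_CUBIC))
E
```

```text
tcp [0.4536 0.0741 0.0358] F [-14.4   5.   38. ] grip 0.274 xang -26.81 tilt [-0.003  0.001 -1.   ]
tool shift mm [ 2.4 -1.4 -7.9]
```

View pics/g6.png

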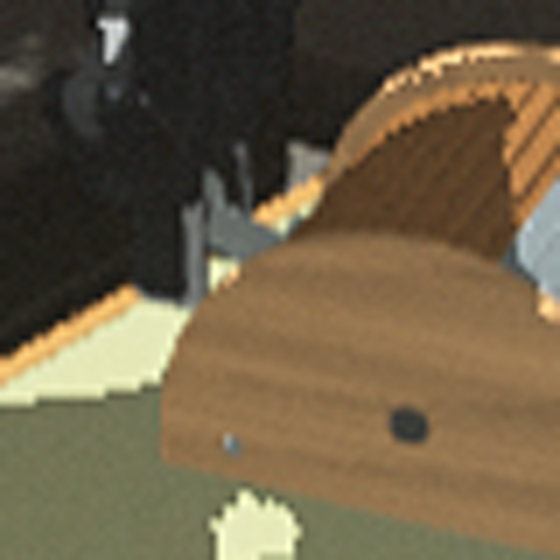

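View pics/g6t.png

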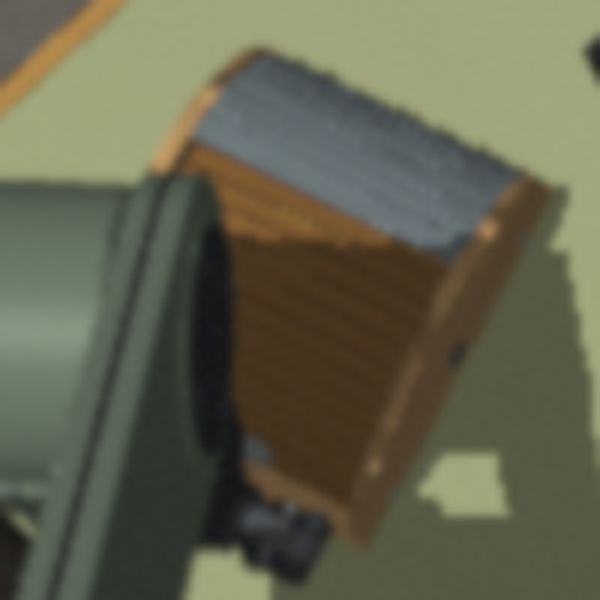

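>>> step_arm(commands=[[[0.1,0,0,-5,0],[0.6,0,0,-5,0],[0.6,0,0,-5,0],[0.6,0,0,-5,0]]])

```text
clock: 7.45
tool_pos: [0.4531, 0.073, 0.0363]
ee_rot: [3.055, -0.729, -0.002]
wrist_force: [0.5, 0.0, -0.6]
grip_width: 0.594
```

>>> step_arm(commands=[[[0.6,0,0,-20,0],[0.6,0,0,-50,0],[0.6,0,0,-95,0],[0.6,0,0,-140,0],[0.6,0,0,-170,0],[0.6,0,0,-170,0],[0.6,0,0,-170,0]]])

```text
clock: 8.15
tool_pos: [0.4538, 0.0732, 0.2069]
ee_rot: [3.056, -0.729, 0.001]
wrist_force: [0.3, 0.2, -0.2]
grip_width: 0.596
```

```bash
python3 - <<'E'
from w import *
where([.4289,-.256,.24])
c=camera("side");cv2.imwrite("pics/h1.png",cv2.resize(c["image"][115:215,295:405,::-1],None,fx=6,fy=6,interpolation=cv2.INTER_CUBIC))
c=camera("wrist");im=c["image"][:,:,::-1].copy()
p=[0.5408,0.0319,-0.4692]
for d in(-.012,.012):
    q=proj(c,boxpt(p,pull(0,d)))[0];print(q);cv2.circle(im,tuple(int(v) for v in q),2,(0,0,255),-1)
cv2.imwrite("pics/h2.png",im)
E
```

```text
tcp [0.4538 0.0732 0.2069] F [ 0.3  0.2 -0.2] grip 0.596 xang -26.85 tilt [ 0.  0. -1.]
tool shift mm [126.5 305.  -33. ]
[327.53636634 186.54611914]
[301.70906903 186.51460763]
```

View pics/h1.png

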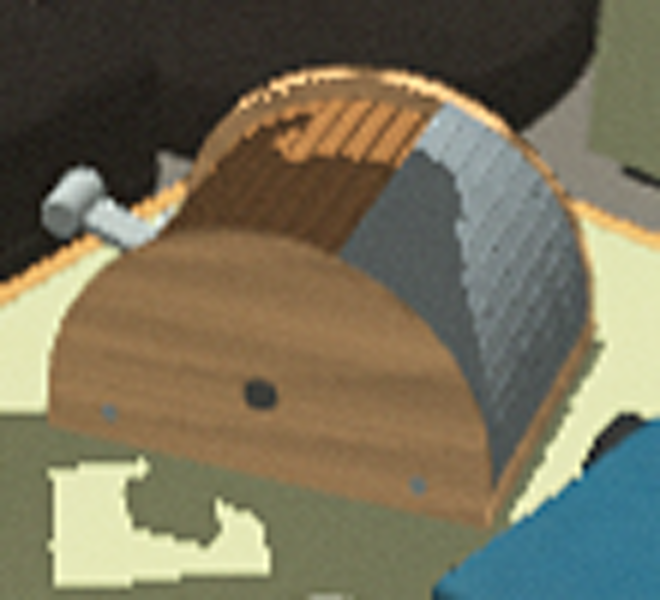

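View pics/h2.png

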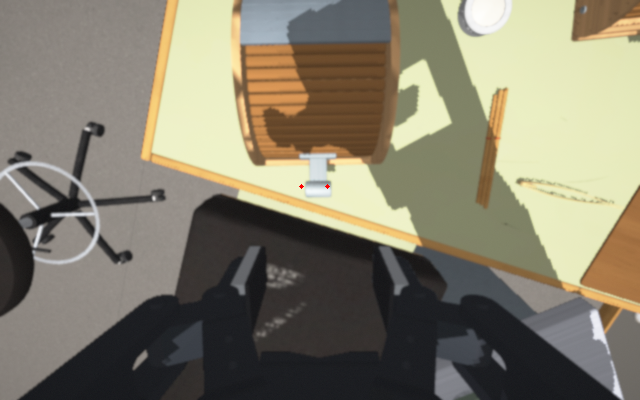

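```bash
python3 - <<'E'
from h import *
from cell import *
c=camera("side")
p=[0.5396,0.0315,-0.4692]
for th in(0,.05,.1):
    q=proj(c,boxpt(p,pull(th,-.0)))[0];print(th,(q+.5-[295,115])*6-.5)
c=camera("wrist")
for th in(0,.05,.1):
    print(proj(c,boxpt(p,pull(th,-.0)))[0])
E
```

```text
0 [ 75.46149676 205.94171615]
0.05 [ 79.73197011 195.34595067]
0.1 [ 84.65389627 185.05703269]
[315.22211068 186.76492841]
[315.17125261 186.03552189]
[315.11914159 184.9984208 ]
```

>>> step_arm(commands=[[[0.7,16,38,-5,0],[0.7,32,76,-10,-1],[0.7,48,115,-10,-2],[0.7,63,152,-10,-3],[0.7,79,190,-10,-4],[0.7,95,229,-5,-5],[0.7,111,267,15,-6.1],[0.7,127,305,35,-6.1],[0.7,127,305,60,-6.1],[0.7,127,305,60,-6.1],[0.7,127,305,60,-6.1],[0.7,127,305,60,-6.1]]])

```text
clock: 9.55
tool_pos: [0.4299, -0.2556, 0.1476]
ee_rot: [3.09, -0.563, 0.001]
wrist_force: [-1.1, -0.4, -0.1]
grip_width: 0.696
```

```bash
python3 - <<'E'
from w import *
where([.4297,-.2556,.055])
c=camera("wrist");im=c["image"][:,:,::-1].copy()
p=[0.5162,-.2864,-.3613]
for d in(-.0137,.0103):
    q=proj(c,boxpt(p,pull(.1,d)))[0];print(q);cv2.circle(im,tuple(int(v) for v in q),2,(0,0,255),-1)
cv2.imwrite("pics/i1.png",cv2.resize(im[120:320,200:440],None,fx=3,fy=3,interpolation=cv2.INTER_CUBIC))
c=camera("side");cv2.imwrite("pics/i2.png",c["image"][:,:,::-1])
E
```

```text
tcp [ 0.4299 -0.2556  0.1476] F [-1.1 -0.4 -0.1] grip 0.696 xang -20.66 tilt [ 0.001  0.    -1.   ]
tool shift mm [-0.2  0.  92.6]
[334.15900565 211.08012692]
[301.20238071 211.03369064]
```

View pics/i1.png

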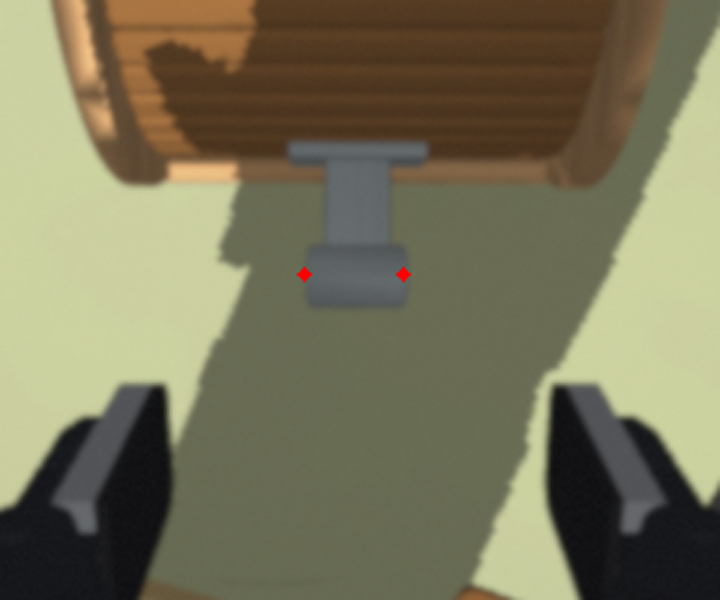

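View pics/i2.png

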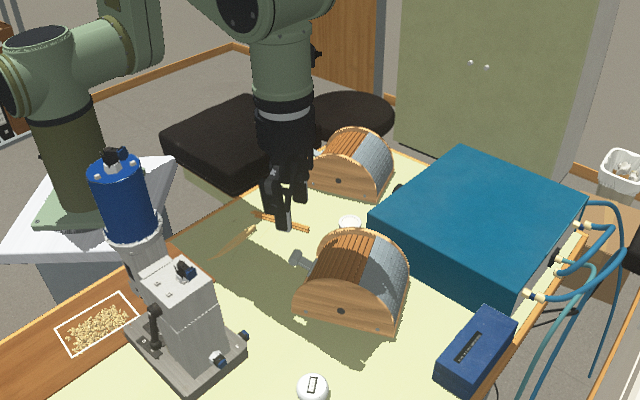

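>>> step_arm(commands=[[[0.7,0,0.7,40,0],[0.7,0,0.7,75,0],[0.7,0,0.7,92,0],[0.5,0,0.7,92,0],[0.4,0,0.7,92,0],[0.4,0,0.7,92,0]]])

```text
clock: 10.25
tool_pos: [0.4307, -0.2577, 0.0569]
ee_rot: [3.088, -0.564, 0.006]
wrist_force: [0.3, -0.3, 0.5]
grip_width: 0.403
```

```bash
python3 - <<'E'
from w import *
where([.4297,-.2560,.055])
c=camera("side");cv2.imwrite("pics/j.png",cv2.resize(c["image"][180:345,250:410,::-1],None,fx=4,fy=4,interpolation=cv2.INTER_CUBIC))
E
```

```text
tcp [ 0.4307 -0.2577  0.0569] F [ 0.3 -0.3  0.5] grip 0.403 xang -20.7 tilt [ 0.004  0.001 -1.   ]
tool shift mm [-1.5 -1.2  1.9]
```

View pics/j.png

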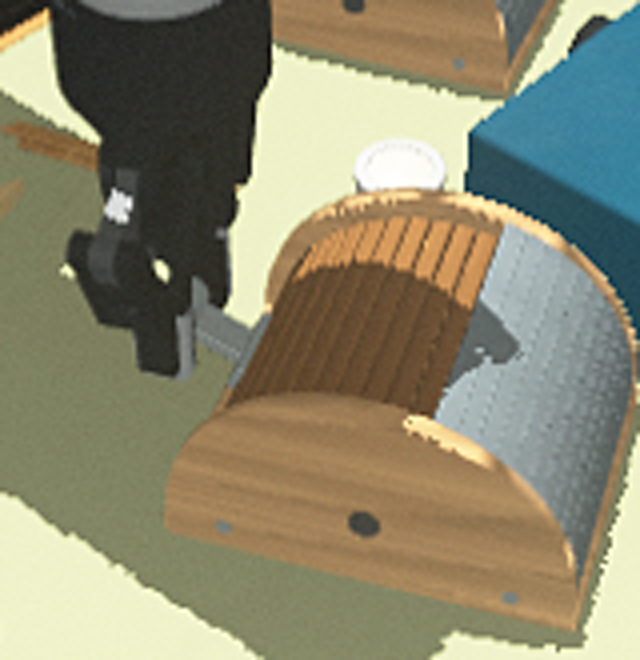

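Close on the roller.

>>> step_arm(squeeze=35, commands=[[[0.4,-1,-1,1,0],[0.1,-1,-1,1,0],[0.1,-1,-1,1,0],[0.1,-1,-1,1,0],[0.1,-1,-1,1,0]]])

```text
clock: 10.8
tool_pos: [0.4288, -0.2548, 0.054]
ee_rot: [-3.089, 0.565, -0.0]
wrist_force: [1.9, 4.8, 2.6]
grip_width: 0.272
```

```bash
python3 - <<'E'
from w import *
where([.4297,-.2560,.055])
f0=np.radians(20)+.1
prev=(0,0)
for f in list(np.arange(np.degrees(f0),94.6,5.5)[1:])+[94.5]:
    r=np.radians(f);print(round(f,1),round(-102*(np.cos(r)-np.cos(f0)),1),round(-102*(np.sin(r)-np.sin(f0)),1))
E
```

```text
tcp [ 0.4288 -0.2548  0.054 ] F [1.9 4.8 2.6] grip 0.272 xang -20.74 tilt [ 0.    -0.001 -1.   ]
tool shift mm [ 1.3  0.8 -1. ]
31.2 4.7 -8.6
36.7 10.1 -16.7
42.2 16.4 -24.3
47.7 23.3 -31.2
53.2 30.8 -37.4
58.7 38.9 -42.9
64.2 47.5 -47.6
69.7 56.5 -51.4
75.2 65.9 -54.3
80.7 75.5 -56.4
86.2 85.2 -57.5
91.7 95.0 -57.7
94.5 99.9 -57.4
```

>>> step_arm(commands=[[[0.1,4.7,0,-8.6,0],[0.1,10.1,0,-16.7,0],[0.1,16.4,0,-24.3,0],[0.1,23.3,0,-31.2,0],[0.1,30.8,0,-37.4,0],[0.1,30.8,0,-37.4,0]]])

```text
clock: 11.4
tool_pos: [0.4585, -0.2662, 0.0926]
ee_rot: [-3.089, 0.565, -0.001]
wrist_force: [0.1, 6.5, 0.2]
grip_width: 0.269
```

```bash
python3 - <<'E'
from w import *
where([.4288+.0308*.935,-.2548-.0308*.354,.054+.0374])
c=camera("side");cv2.imwrite("pics/k.png",cv2.resize(c["image"][180:345,250:410,::-1],None,fx=4,fy=4,interpolation=cv2.INTER_CUBIC))
E
```

```text
tcp [ 0.4585 -0.2662  0.0926] F [0.1 6.5 0.2] grip 0.269 xang -20.72 tilt [ 0.    -0.001 -1.   ]
tool shift mm [-1.  -0.2  1.2]
```

View pics/k.png

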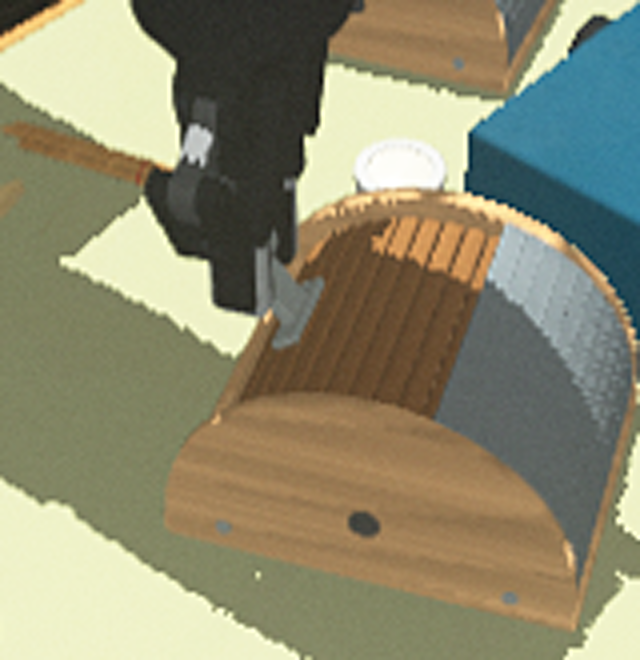

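>>> step_arm(commands=[[[0.1,8.1,0,-5.5,0],[0.1,16.7,0,-10.2,0],[0.1,25.7,0,-14,0],[0.1,35.1,0,-16.9,0],[0.1,44.7,0,-19,0],[0.1,54.4,0,-20.1,0],[0.1,62,0,-20.3,0],[0.1,66,0,-20.1,0],[0.1,66,0,-20.1,0]]])

```text
clock: 12.35
tool_pos: [0.5206, -0.2901, 0.1129]
ee_rot: [3.09, -0.565, 0.003]
wrist_force: [0.4, 4.9, -0.2]
grip_width: 0.271
```

>>> step_arm(commands=[[[0.1,3,0,0,0],[0.1,6,0,0.5,0],[0.1,6,0,0.5,0]]])

```text
clock: 12.65
tool_pos: [0.5259, -0.2921, 0.1126]
ee_rot: [3.09, -0.565, 0.003]
wrist_force: [0.1, 4.3, 1.2]
grip_width: 0.272
```

```bash
python3 - <<'E'
from w import *
where([.4288+.0999*.935,-.2548-.0999*.354,.054+.0574])
c=camera("side");cv2.imwrite("pics/l.png",cv2.resize(c["image"][180:345,250:410,::-1],None,fx=4,fy=4,interpolation=cv2.INTER_CUBIC))
E
```

```text
tcp [ 0.5259 -0.2921  0.1126] F [0.1 4.3 1.2] grip 0.272 xang -20.72 tilt [ 0.002 -0.    -1.   ]
tool shift mm [-4.1 -0.5  1.1]
```

View pics/l.png

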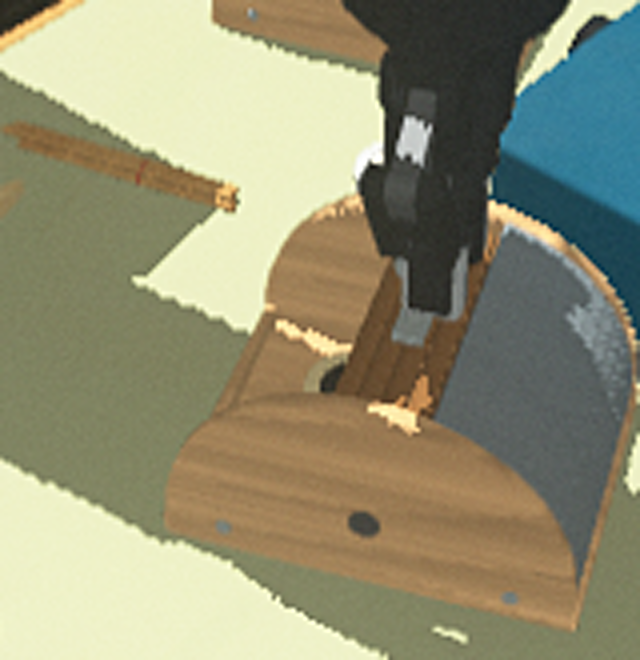

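No stop force yet; push on.

>>> step_arm(commands=[[[0.1,2,0,0,0],[0.1,4,0,0.3,0],[0.1,4,0,0.3,0],[0.1,4,0,0.3,0]]])

```text
clock: 13.1
tool_pos: [0.5294, -0.2934, 0.1122]
ee_rot: [3.09, -0.565, 0.002]
wrist_force: [-1.1, 4.3, 1.5]
grip_width: 0.268
```

>>> step_arm(commands=[[[0.1,2,0,0.3,0],[0.1,4,0,0.5,0],[0.1,4,0,0.5,0],[0.1,4,0,0.5,0]]])

```text
clock: 13.5
tool_pos: [0.5309, -0.294, 0.1119]
ee_rot: [-3.089, 0.564, 0.007]
wrist_force: [-7.7, 7.6, 8.6]
grip_width: 0.269
```

>>> step_arm(commands=[[[0.1,2,0,0,0],[0.1,4,0,0,0],[0.1,4,0,0,0]]])

```text
clock: 13.8
tool_pos: [0.531, -0.294, 0.1117]
ee_rot: [-3.087, 0.563, 0.022]
wrist_force: [-17.6, 11.1, 15.5]
grip_width: 0.267
```

```bash
python3 - <<'E'
from w import *
where([.4288+.0999*.935,-.2548-.0999*.354,.054+.0574])
E
```

```text
tcp [ 0.531  -0.294   0.1117] F [-17.6  11.1  15.5] grip 0.267 xang -20.68 tilt [-0.014 -0.001 -1.   ]
tool shift mm [-9.6 -0.5  0.4]
```

>>> step_arm(commands=[[[0.1,-5,0,0,0],[0.6,-6,0,0,0],[0.6,-6,0,0,0],[0.6,-6,0,0,0],[0.6,-6,0,0,0]]])

```text
clock: 14.3
tool_pos: [0.5309, -0.2949, 0.1106]
ee_rot: [3.089, -0.565, 0.002]
wrist_force: [0.5, -0.3, 0.5]
grip_width: 0.601
```

>>> step_arm(commands=[[[0.6,0,0,-20,0],[0.6,-6,0,-50,0],[0.6,-6,0,-90,0],[0.6,-40,0,-110,0],[0.6,-80,0,-110,0],[0.6,-90,0,-110,0],[0.6,-90,0,-110,0],[0.6,-90,0,-110,0]]])

```text
clock: 15.1
tool_pos: [0.4469, -0.2627, 0.2202]
ee_rot: [3.09, -0.566, 0.002]
wrist_force: [-0.4, -0.3, -1.2]
grip_width: 0.6
```

```bash
python3 - <<'E'
from w import *
where([.43,-.25,.2])
S=camera("side");cv2.imwrite("pics/m.png",cv2.resize(S["image"][200:345,270:420,::-1],None,fx=5,fy=5,interpolation=cv2.INTER_CUBIC)[:600])
c=camera("wrist");im=c["image"][:,:,::-1].copy();p=[0.5162,-.2864,-.3613]
for th in(1.2,1.25,1.3):
    print(th,(proj(S,boxpt(p,pull(th,0)))[0]+.5-[270,200])*5-.5,proj(c,boxpt(p,pull(th,-.0017)))[0])
cv2.imwrite("pics/m2.png",im)
E
```

```text
tcp [ 0.4469 -0.2627  0.2202] F [-0.4 -0.3 -1.2] grip 0.6 xang -20.75 tilt [ 0.001  0.    -1.   ]
tool shift mm [-20.3  -5.9  20.2]
1.2 [414.15868995 201.97867978] [316.79719556 109.48689489]
1.25 [431.52331854 205.50424206] [316.7860718  101.97259249]
1.3 [448.89845271 209.69922813] [316.77707766  94.39039226]
```

View pics/m.png

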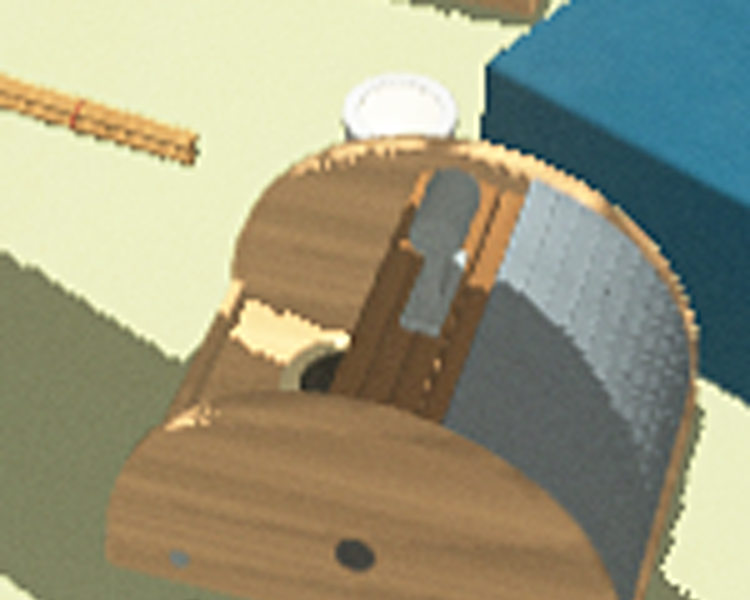

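View pics/m2.png

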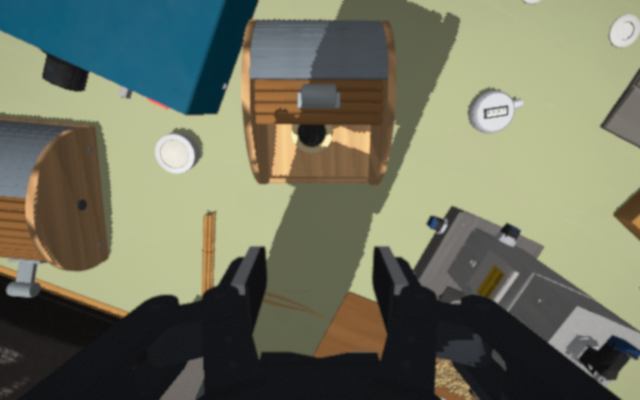

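```bash
python3 - <<'E'
from w import *
S=camera("side");T=camera("top")
a=cv2.resize(S["image"][130:180,290:350,::-1],None,fx=8,fy=8,interpolation=cv2.INTER_CUBIC)
p=[0.5396,0.0315,-0.4692]
for d in(-.012,.012):
  for th,col in((0,(0,0,255)),(.06,(255,0,0))):
    q=(proj(S,boxpt(p,pull(th,d)))[0]+.5-[290,130])*8-.5;cv2.circle(a,tuple(int(v) for v in q),3,col,-1)
cv2.imwrite("pics/n.png",a)
E
```

```text
(no output)
```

View pics/n.png

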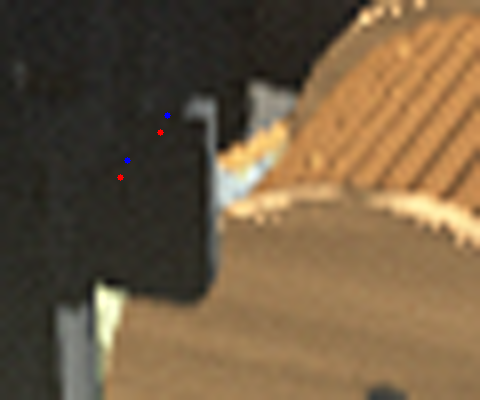

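```bash
python3 - <<'E'
from w import *
S=camera("side")
a=cv2.imread("pics/h1.png")
p=[0.5396,0.0315,-0.4692]
for d in(-.012,.012):
  for th,col in((0,(0,0,255)),(.06,(255,0,0))):
    q=(proj(S,boxpt(p,pull(th,d)))[0]+.5-[295,115])*6-.5;cv2.circle(a,tuple(int(v) for v in q),2,col,-1)
cv2.imwrite("pics/n2.png",cv2.resize(a[120:300,0:240],None,fx=3,fy=3))
E
```

```text
(no output)
```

View pics/n2.png

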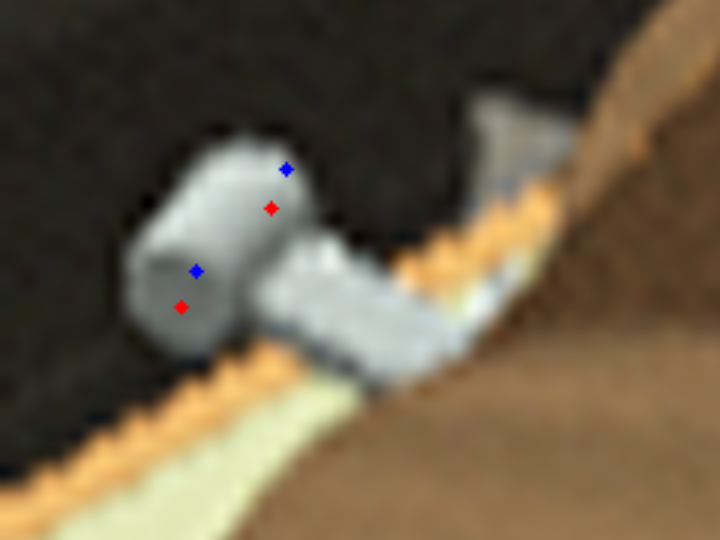

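```bash
python3 -c "
from cell import *
print(finish_job())"
```

```text
the job is handed in; nothing more can be done
None
```

I rolled the valve box's cover shut first, then rolled the pot box's cover open. I gripped each roller by its flat ends and pushed each cover until it met its stop. The job was handed in at about 15.5 s of the 54 s limit, with the gripper clear of both boxes.

| Cover | Force at the stop | Angle in the pictures after release | Target |
|---|---|---|---|
| Valve box | about 41 N | about 0 rad, within about 0.03 | 0 |
| Pot box | about 26 N, tool no longer moving | about 1.28–1.29 rad, within about 0.02 | 1.3 |

- **Valve cover:** the 41 N came through the fingers at the stop, not the gripper's body, but it is close to the 40 N body limit. I could not recheck this cover in the side view at the end, because the gripper was in the way. Its reading is from the picture taken just after release.
- **Pot cover:** the pull travelled about 9 mm farther than my estimate of its starting angle predicted before it stopped. The pictures after release agree with fully open.

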